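# Close the split heating block with its own upper half

### The job

The lower half of a split aluminium heating block sits on the dry bath with a sample tube in its groove and two steel dowel pins standing up. Of the three loose upper halves on the bench, pick the one whose two holes match those pins and set it gently over the pins, fully home so that the faces meet, then let go. Leave the other two upper halves where they lie.

Things in the scene. Friction and masses are not known exactly. Their poses are not given: they have to be found in the camera images.
- lower_half (a point): Fixed aluminium lower half, 110 (x) by 86 (y) mm, on a white and blue dry bath 200 by 170 mm. Point: centre of its top face, 90 mm above the bench; x lengthwise, z up. Two tapered dark steel pins at (x, y) = (38, 26) and (-38, -26) mm, 26 tall, 18 across at the foot, 8 at the tip. A 13 mm glass tube lies in its groove along x, 5 mm proud, its ends up to 70 mm from the centre.
- half_a_mid (a point): Loose aluminium upper half, 110 (x) by 86 (y) by 24 mm, 0.5 kg; on top a central grey grip block, 40 (x) by 24 (y), 32 mm tall; groove along x below, 20 wide, 10 deep. Point: centre, 28 mm above its underside, 28 mm below the top of the grip; x lengthwise, z up. Two 22 mm through holes at (x, y) = (38, 26) and (-38, -26) mm: one diagonal. Same after a half turn.
- half_b_mid (a point): Loose aluminium upper half, 110 (x) by 86 (y) by 24 mm, 0.5 kg; on top a central grey grip block, 40 (x) by 24 (y), 32 mm tall; groove along x below, 20 wide, 10 deep. Point: centre, 28 mm above its underside, 28 mm below the top of the grip; x lengthwise, z up. Two 22 mm through holes at (x, y) = (38, -26) and (-38, 26) mm: the other diagonal.
- half_c_mid (a point): Loose aluminium upper half, 110 (x) by 86 (y) by 24 mm, 0.5 kg; on top a central grey grip block, 40 (x) by 24 (y), 32 mm tall; groove along x below, 20 wide, 10 deep. Point: centre, 28 mm above its underside, 28 mm below the top of the grip; x lengthwise, z up. Two 22 mm through holes at (x, y) = (38, 26) and (-38, 26) mm: along the same long side.

How it is judged:
By the outcome, as a careful person would: the job done as asked, in the order asked, and still so for the second after the job is handed in, with the robot touching nothing.
It also fails if it takes over 38 s, if anything falls off the work surface, if the arm or the gripper's body presses on something with over 40 N, if the wrist force passes 120 N, or if a joint passes its speed limit or range.

### The arm

A 6-joint arm with a two-finger parallel gripper is mounted at the origin on the work surface. World frame = base frame: x ahead of the robot, y to its left, z up, the work surface at z = 0. Lengths are in m, angles in degrees, forces in N, time in s.
With the tool pointing down it reaches from about 0.2 to 0.875 m from the base axis. Payload 3.4 kg.
Tool frame: the origin (TCP) lies at the very end of the fingers, on their centre line; the grasp point (between the pads) lies 19 mm behind it; z points along the fingers, y is the line along which they close (so a half turn about z gives the same grasp; the last joint's range is limited). The gripper opens to 94 mm and grips with 3 to 60 N. Pads are 16 mm wide; open, the fingers measure 119 mm over their backs; the gripper's body (75 mm by 177 mm) begins 78 mm behind the grasp point.
Start: joints at [-72.422, 15.808, 86.224, -0, 77.962, -6.933], TCP at [0.239, -0.523, 0.205] pointing down, gripper open.
Joint ranges: [-165.64, 165.64], [-43.16, 119.46], [12.63, 154.43], [-67.54, 247.53], [6.08, 155.33], [-154.97, 154.97]. Speed limits (degrees/s): [147.25, 147.25, 180, 180, 180, 180].

### API

Orientations are given as a 3x3 rotation matrix whose columns are the frame's x, y, z axes.
In Python, from station import sense, grab_frame, camera_params, sign_off gives the robot as it stands.
- The arm moves only by the tool servo_tool, never from a script. Its argument "motion" is a list that holds one entry, the list of rows, each a list of 7 numbers: the shift along the tool's x, y, z in mm, then the turn, a rotation vector about the tool's x, y, z in rad, then the finger opening in mm, from 0 to 94. A call has 1 to 8 rows; each row is the pose to reach, as a shift and turn from the pose commanded when the call began, along the tool's axes at that moment; what a row does not reach only later rows make up. A row lasts 1/10 s, in which the tool goes at most 50 mm and 8.59 degrees, less where a joint would pass 70% of its speed; a pose out of reach is approached as far as the arm can. A call with a gripper value outside its range is refused whole. The fingers move at their own pace and stop on an object; the grip force is fixed at half the most. Time passes only in rows, so rows that repeat a pose let the fingers close. It gives the time, the measured TCP pose, the force, the opening and the grip force at its end, in the units of the state.
- sense(): the state, without advancing time (a new reading comes with each control period).
- grab_frame(name): name is "side" or "top" or "wrist"; returns (picture, depth): 384x512x3 uint8, red, green, blue; 384x512 float32, m along the optical axis (not along the pixel's ray), 0 where there is no reading.
- camera_params(name): a dict with "vfov" (degrees; the focal length in pixels is half the picture's height over the tangent of half this angle, whatever the lens; pixels are square), "cx", "cy" (the principal point, pixels), "xyz" and "rotation" of the camera in the world; the wrist camera has in their place "mount" (4x4, takes a point from camera to tool coordinates, whose origin is the TCP and whose axes are the flange's). Camera axes: x right, y up, looking along -z (the intrinsics and any distortion apply to the point x, -y, -z); pixel columns grow to the right and rows downward; lengths in m; the calibration is good to about 2 mm. A picture is of the moment at which its call begins: read the wrist's pose just before it. camera_params takes no time and is no camera call.
- sign_off(): hands the job in; it is judged then, once.
The state is a dict: "time_s": time; "q": joint angles; "qd": joint speeds; "tau": joint torques, N m; "tool_pos": TCP position; "tcp_rot": TCP orientation; "contact_force": force on the tool from outside, world axes, zero at the start; "wrist_torque": the same for the moment, N m; "gripper_width": finger opening in m; "gripper_force": force on a finger pad.
Only numpy, scipy, OpenCV 4.12 (cv2) and the standard library are available. Lean on these libraries where they do the work, as an engineer would, in place of code of your own. Each camera call takes 0.05 s, during which the arm holds its last target. There are 200 camera calls.

## Working session

There is one attempt and no reset: what is moved stays moved. The work goes in short steps, Python scripts to look and compute and a tool call to move; the robot and the scene stay as the last step left them, time stands still between calls to the robot, and variables do not carry over. Pictures are saved under pics/ and viewed, at most 10 in all, crops included, and the job is handed in when it is done.

Besides the shell and the picture viewer there is one more tool, called after ">>>" as a command line: name --argument value ..., lists and objects as JSON in quotes. servo_tool: Moves the arm, as the interface text tells. Its arguments: {"type":"object","properties":{"motion":{"type":"array","items":{"type":"array","items":{"type":"array","items":{"type":"number"}}}}},"required":["motion"]}

```bash
mkdir -p pics; ls; python3 - <<'E'
from station import *
import cv2,numpy as np
s=sense();print(s['time_s'],s['tool_pos'],s['tcp_rot'])
for n in ('top','side','wrist'):
    p,d=grab_frame(n);np.savez(f'{n}0.npz',p=p,d=d);cv2.imwrite(f'pics/{n}0.png',p[...,::-1]);print(n,camera_params(n),(d>0).mean(),d.max())
a=[cv2.imread(f'pics/{n}0.png') for n in('top','side')]
E
```

```text
pics
0.0 [ 0.23837792 -0.52263944  0.20462314] [[ 9.09867976e-01  4.14897539e-01 -5.45573059e-04]
 [ 4.14897845e-01 -9.09866412e-01  1.70040480e-03]
 [ 2.09095165e-04 -1.77350096e-03 -9.99998405e-01]]
top {'vfov': 52.36118113537899, 'cx': 262.66829651043224, 'cy': 193.87362494013053, 'xyz': array([ 0.44320647, -0.01186551,  0.95962878]), 'rotation': array([[-0.01841521,  0.99153465, -0.12852986],
       [-0.99975509, -0.01983914, -0.00980697],
       [-0.01227388,  0.12831779,  0.99165715]])} 0.996124267578125 1.8699465
side {'vfov': 47.8279622939217, 'cx': 252.16958748639323, 'cy': 189.59819146340317, 'xyz': array([0.49870887, 0.73537369, 0.60512438]), 'rotation': array([[-0.99680514,  0.0410251 , -0.06853061],
       [-0.07979754, -0.54850769,  0.83232906],
       [-0.00344318,  0.83513847,  0.55002899]])} 0.9962666829427084 3.15462
wrist {'vfov': 69.14426071103316, 'cx': 258.64452967285, 'cy': 191.2230636526346, 'mount': array([[ 9.25472187e-04,  9.60336986e-01,  2.78840486e-01,
         8.05167767e-02],
       [ 9.99999366e-01, -7.09823367e-04, -8.74342067e-04,
         1.54641859e-04],
       [-6.41735532e-04,  2.78841119e-01, -9.60337034e-01,
        -1.80105833e-01],
       [ 0.00000000e+00,  0.00000000e+00,  0.00000000e+00,
         1.00000000e+00]])} 0.9960479736328125 1.4460498
```

View pics/top0.png

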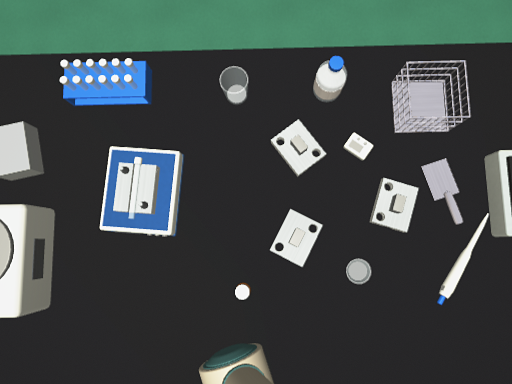

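View pics/side0.png

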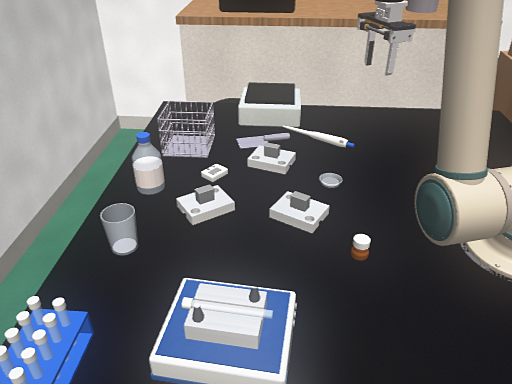

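The top view shows the dry bath at (142,190) with pins near (125,170) and (144,205). The halves are at (298,147), with diagonal holes (281,147) and (316,153); at (297,237), with the other diagonal; and at (395,205), with holes on the same side. The first looks like A. I'll measure with both cameras next.

```bash
cat > h.py <<'E'
import numpy as np,cv2
from station import *
def cam(n,s=None):
    c=camera_params(n);f=192/np.tan(np.radians(c['vfov']/2))
    if n=='wrist':
        M=c['mount'];R=s['tcp_rot']@M[:3,:3];t=s['tool_pos']+s['tcp_rot']@M[:3,3]
    else: R,t=c['rotation'],c['xyz']
    return f,c['cx'],c['cy'],R,t
def ray(C,u,v):
    f,cx,cy,R,t=C
    u,v=np.asarray(u,float),np.asarray(v,float)
    return t,np.stack([(u-cx)/f,-(v-cy)/f,-np.ones_like(u)],-1)@R.T
def cloud(C,d):
    v,u=np.mgrid[:384,:512];t,r=ray(C,u,v);return t+r*d[...,None]
def onz(C,u,v,z):
    t,r=ray(C,u,v);return t+r*((z-t[2])/r[...,2])[...,None]
def proj(C,P):
    f,cx,cy,R,t=C;q=(np.asarray(P)-t)@R
    return np.stack([cx+f*q[...,0]/-q[...,2],cy-f*q[...,1]/-q[...,2]],-1)
def tri(C1,p1,C2,p2):
    a,r=ray(C1,*p1);b,q=ray(C2,*p2)
    k=np.linalg.lstsq(np.stack([r,-q],1),b-a,rcond=None)[0]
    A,B=a+r*k[0],b+q*k[1];return (A+B)/2,np.linalg.norm(A-B)
def rect(P):
    "centre, size, yaw of the long side from xy points (m)"
    (x,y),(w,h),a=cv2.minAreaRect((P[:,:2]*1000).astype(np.float32))
    if w<h:w,h,a=h,w,a+90
    return np.array([x,y]),(w,h),(a+90)%180-90
E
cat > m1.py <<'E'
from h import *
for n in('top','side'):
    z=np.load(n+'0.npz');C=cam(n);W=cloud(C,z['d']);p=z['p']
    print(n,'bench z',np.median(W[200:330,200:240,2]))
    for nm,zl,zh,area in(('grip',.045,.065,40),('plate',.015,.033,300),('lowertop',.083,.0935,200),('pin',.1,.13,5)):
        m=((W[...,2]>zl)&(W[...,2]<zh)&(W[...,0]>.3)&(W[...,0]<.8)&(abs(W[...,1])<.5)).astype(np.uint8)
        k,L,st,ce=cv2.connectedComponentsWithStats(m)
        for i in range(1,k):
            if st[i,4]>area:
                Q=W[L==i];c,s,a=rect(Q);print(nm,np.round(ce[i]),st[i,4],'c',c.round(1),np.round(s,1),'yaw',round(a,1),'z',np.percentile(Q[:,2],[5,50,95]).round(4))
E
python3 m1.py
```

```text
top bench z 0.0003601566966514036
grip [453. 103.] 48 c [ 771.7 -464.6] [56.4  4.7] yaw 1.1 z [0.0458 0.0481 0.0605]
grip [410. 125.] 67 c [ 717.9 -367.4] [75.8 21.2] yaw 73.5 z [0.0461 0.0479 0.0623]
grip [445. 125.] 51 c [ 717.5 -438.3] [55.2  9. ] yaw -82.6 z [0.0453 0.0483 0.0598]
grip [299. 143.] 182 c [680.4 -90.5] [40.1 24.1] yaw 36.3 z [0.0496 0.0563 0.059 ]
grip [142. 192.] 4034 c [577.2 285.3] [204.4 170. ] yaw -5.7 z [0.0539 0.0596 0.0627]
grip [398. 203.] 202 c [ 533.8 -317.9] [40.2 24.5] yaw -19.7 z [0.0492 0.0567 0.059 ]
grip [296. 237.] 186 c [459.5 -78.7] [39.1 23.4] yaw -28.3 z [0.0531 0.0565 0.0588]
grip [241. 291.] 93 c [337.5  49.1] [30.9 28.9] yaw 55.8 z [0.0452 0.0464 0.0481]
plate [298. 147.] 1267 c [680.8 -90.8] [110.6  86.8] yaw 36.2 z [0.021  0.0246 0.0275]
plate [358. 145.] 422 c [ 682.3 -240.1] [59.8 44.6] yaw 53.6 z [0.0159 0.0189 0.0216]
plate [394. 205.] 1359 c [ 534.  -318.7] [111.2  88.1] yaw -18.2 z [0.0209 0.0248 0.0276]
plate [296. 237.] 1370 c [459.7 -79.4] [109.7  85.7] yaw -28.0 z [0.0218 0.0245 0.0272]
plate [455. 274.] 631 c [ 370.8 -456.4] [1
[... 1173 characters left out ...]
.0255 0.0281]
plate [205. 204.] 970 c [677.5 -90.8] [113.2  91.7] yaw 35.5 z [0.0171 0.0254 0.0278]
plate [300. 211.] 1022 c [457.2 -78.7] [112.4  91.7] yaw -28.5 z [0.0169 0.0253 0.0277]
plate [183. 378.] 465 c [620.6 368.1] [126.6   6.6] yaw -6.8 z [0.0164 0.0247 0.0324]
lowertop [229. 295.] 1088 c [572.9 262.5] [110.4  39.1] yaw -6.4 z [0.0895 0.0913 0.0927]
lowertop [226. 322.] 1784 c [576.7 310.2] [139.2  42.8] yaw -4.8 z [0.0856 0.0911 0.0928]
pin [200. 112.] 166 c [ 755.9 -399.5] [140.2  86.6] yaw -89.9 z [0.1027 0.1167 0.1196]
pin [254. 292.] 85 c [533.9 268.2] [14.3 10.2] yaw 9.3 z [0.1004 0.107  0.1165]
pin [197. 312.] 89 c [615.1 312.4] [13.9  9.3] yaw 3.9 z [0.1007 0.1074 0.1162]
```

```bash
python3 - <<'E'
import cv2,numpy as np
t=cv2.imread('pics/top0.png');s=cv2.imread('pics/side0.png')
a=cv2.resize(t[105:185,255:335],None,fx=5,fy=5,interpolation=cv2.INTER_CUBIC)
b=cv2.resize(t[145:225,100:180],None,fx=5,fy=5,interpolation=cv2.INTER_CUBIC)
cv2.imwrite('pics/crop.png',np.hstack([a,b]))
E
```

```text
(no output)
```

View pics/crop.png

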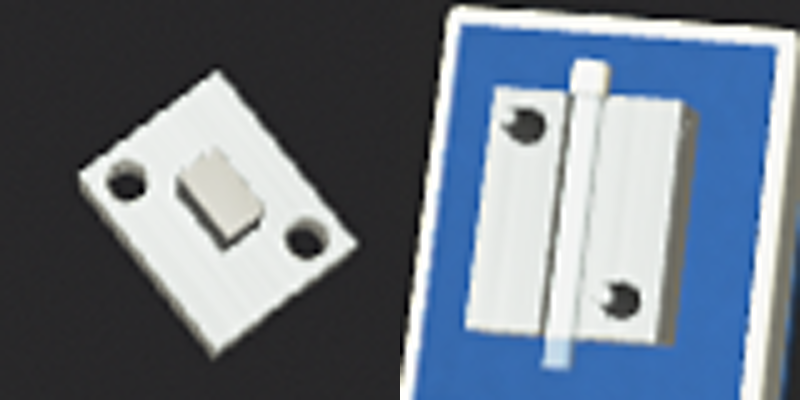

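The crop shows block A's holes at crop (126,180) and (307,238), the +,+/-,- diagonal in its frame. The pins at (525,123) and (622,300) are on the same diagonal. Before descending I'll check the neighbouring bottle and beaker, and work out the hover shift.

```bash
cat > goal.py <<'E'
from h import *
from scipy.spatial.transform import Rotation as Ro
def goal(p,yaw):
    "tool-frame shift (mm) and rotvec to TCP p with tool down and x axis at yaw"
    s=sense();R=s['tcp_rot'];a=np.radians(yaw)
    G=np.array([[np.cos(a),np.sin(a),0],[np.sin(a),-np.cos(a),0],[0,0,-1]])
    print('t',s['time_s'],'tcp',s['tool_pos'].round(4),'F',np.round(s['contact_force'],1),'shift',(R.T@(np.array(p)-s['tool_pos'])*1000).round(1),'rv',Ro.from_matrix(R.T@G).as_rotvec().round(4))
E
python3 - <<'E'
from goal import *
for n in('top','side'):
    z=np.load(n+'0.npz');W=cloud(cam(n),z['d'])
    for nm,(a,b,c,d) in {'bottle':(.72,.95,-.26,-.11),'beaker':(.72,.95,-.03,.12)}.items():
        Q=W[(W[...,0]>a)&(W[...,0]<b)&(W[...,1]>c)&(W[...,1]<d)&(W[...,2]>.1)]
        if len(Q):print(n,nm,len(Q),Q.min(0).round(3),Q.max(0).round(3))
goal([.6795,-.09,.14],36)
E
```

```text
top bottle 580 [ 0.803 -0.199  0.1  ] [ 0.863 -0.138  0.154]
side bottle 477 [ 0.8   -0.183  0.1  ] [ 0.861 -0.134  0.154]
t 0.15 tcp [ 0.2384 -0.5228  0.2048] F [-0.2 -0.2 -0.4] shift [ 580.9 -210.7   65.2] rv [-0.0013 -0.0003 -0.2005]
```

>>> servo_tool --motion '[[[42,-15,0,0,0,-0.02,70],[84,-30,0,0,0,-0.05,70],[126,-46,0,0,0,-0.08,70],[168,-61,0,0,0,-0.1,70],[210,-76,0,0,0,-0.13,70],[252,-91,0,0,0,-0.16,70],[294,-106,0,0,0,-0.18,70],[336,-122,0,0,0,-0.2,70]]]'

```text
time_s: 0.95
tool_pos: [0.4946, -0.2714, 0.2053]
tcp_rot: [[0.809, 0.588, -0.0], [0.588, -0.809, -0.0], [-0.0, -0.0, -1.0]]
contact_force: [1.3, 0.0, 0.1]
gripper_width: 0.0697
gripper_force: 0.0
```

>>> servo_tool --motion '[[[40,-24,0,0,0,0,70],[80,-45,5,0,0,0,70],[120,-66,15,0,0,0,70],[160,-84,30,0,0,0,70],[195,-98,45,0,0,0,70],[225,-112,60,0,0,0,70],[230,-114,65,0,0,0,70],[230,-114,65,0,0,0,70]]]'

```text
time_s: 1.75
tool_pos: [0.6122, -0.0448, 0.1391]
tcp_rot: [[0.808, 0.589, -0.003], [0.589, -0.808, -0.0], [-0.002, -0.002, -1.0]]
contact_force: [-0.2, -0.5, 0.3]
gripper_width: 0.0697
gripper_force: 0.0
```

```bash
python3 - <<'E'
from goal import *
goal([.6795,-.09,.14],36)
s=sense();p,d=grab_frame('wrist');np.savez('w1.npz',p=p,d=d,R=s['tcp_rot'],t=s['tool_pos']);cv2.imwrite('pics/w1.png',p[...,::-1])
E
```

```text
t 1.75 tcp [ 0.6122 -0.0448  0.1391] F [-0.2 -0.5  0.3] shift [27.7 76.2 -1.1] rv [-0.0016  0.0025  0.0016]
```

View pics/w1.png

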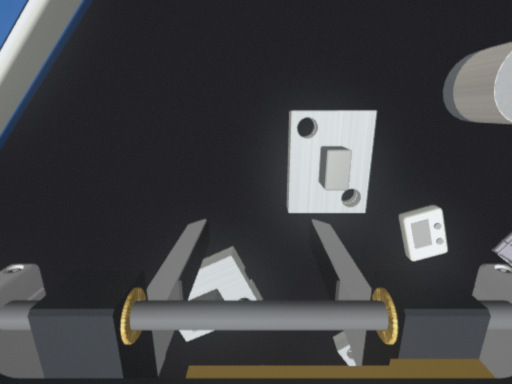

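The wrist view shows A at (332,162), with holes at (307,127) and (351,197). I'll centre over it and measure from two places.

>>> servo_tool --motion '[[[14,38,0,0,0,0,70],[27,76,0,0,0,0,70],[27,76,0,0,0,0,70],[27,76,0,0,0,0,70]]]'

```text
time_s: 2.2
tool_pos: [0.6789, -0.0933, 0.1408]
tcp_rot: [[0.811, 0.585, -0.0], [0.585, -0.811, -0.0], [-0.0, 0.0, -1.0]]
contact_force: [-0.8, -0.4, -0.1]
gripper_width: 0.0697
gripper_force: 0.0
```

```bash
cat > m2.py <<'E'
from goal import *
def holes(p,W,zlo,zhi):
    "block plate mask by height; dark blobs inside it -> hole pixel centres"
    m=((W[...,2]>zlo)&(W[...,2]<zhi)).astype(np.uint8)
    k,L,st,ce=cv2.connectedComponentsWithStats(m)
    return k,L,st,ce
if __name__=='__main__':
    s=sense();p,d=grab_frame('wrist');np.savez('w2.npz',p=p,d=d,R=s['tcp_rot'],t=s['tool_pos']);cv2.imwrite('pics/w2.png',p[...,::-1])
    res=[]
    for n in('w1','w2'):
        z=np.load(n+'.npz');C=cam('wrist',dict(tcp_rot=z['R'],tool_pos=z['t']));W=cloud(C,z['d'])
        near=np.hypot(W[...,0]-.68,W[...,1]+.09)<.075
        out={}
        for nm,zl,zh in(('grip',.05,.062),('plate',.019,.03)):
            m=(near&(W[...,2]>zl)&(W[...,2]<zh)).astype(np.uint8)
            k,L,st,ce=cv2.connectedComponentsWithStats(m);i=1+st[1:,4].argmax();Q=W[L==i]
            c,sz,a=rect(Q);print(n,nm,st[i,4],'c',c.round(1),np.round(sz,1),'yaw',round(a,2),'z',np.median(Q[:,2]).round(4))
            out[nm]=(L==i)
        (cs,h)=cv2.findContours(out['plate'].astype(np.uint8),cv2.RETR_CCOMP,cv2.CHAIN_APPROX_NONE)
        hs=[]
        for c,hh in zip(cs,h[0]):
            if hh[3]>=0 and cv2.contourArea(c)>60:
                (u,v),(a,b),_=cv2.fitEllipse(c);P=onz(C,u,v,.024);print('  inner',np.round([u,v,a,b],1),P.round(4))
        g=out['grip'];vv,uu=np.nonzero(g);b=cv2.boxPoints(cv2.minAreaRect(np.c_[uu,vv].astype(np.float32)));res.append((C,b.mean(0)))
    print('grip tri',tri(res[0][0],res[0][1],res[1][0],res[1][1]))
    goal([.68,-.09,.14],36)
E
python3 m2.py
```

```text
w1 grip 1058 c [677.4 -90.9] [39.3 24.4] yaw 37.04 z 0.0568
w1 plate 6393 c [676.9 -91.6] [109.8  86.4] yaw 36.2 z 0.025
  inner [337.3 172.3  37.6  63.2] [ 0.6751 -0.1041  0.024 ]
  inner [306.4 127.5  20.8  22.4] [ 0.6923 -0.0475  0.024 ]
w2 grip 930 c [677.4 -91.1] [39.8 23.6] yaw 35.07 z 0.0569
w2 plate 6003 c [677.2 -91.4] [109.9  86.2] yaw 36.27 z 0.025
  inner [279.1 217.6  17.   19.5] [ 0.6626 -0.1341  0.024 ]
  inner [255.8 191.8  28.   53.3] [ 0.6719 -0.0946  0.024 ]
  inner [231.7 151.8  20.3  21.1] [ 0.6929 -0.048   0.024 ]
grip tri (array([ 0.67767103, -0.09116208,  0.05315619]), np.float64(7.274743744449968e-05))
t 2.25 tcp [ 0.6782 -0.0924  0.1408] F [-1.1 -0.4 -0. ] shift [ 2.8 -0.9  0.8] rv [-0.0006  0.0007 -0.0026]
```

A is confirmed: centre (677.2, -91.3), yaw 36.2°, holes on the (+,+) diagonal, grip top about 56 mm, and all sizes as given. Descending to grip.

>>> servo_tool --motion '[[[0,-1.5,35,0,0,-0.006,60],[0,-1.5,70,0,0,-0.006,60],[0,-1.5,95,0,0,-0.006,60],[0,-1.5,106,0,0,-0.006,60],[0,-1.5,110,0,0,-0.006,60],[0,-1.5,110,0,0,-0.006,60],[0,-1.5,110,0,0,-0.006,60]]]'

```text
time_s: 2.95
tool_pos: [0.6795, -0.0901, 0.0322]
tcp_rot: [[0.806, 0.592, 0.003], [0.592, -0.806, -0.001], [0.002, 0.002, -1.0]]
contact_force: [0.1, 0.1, -0.7]
gripper_width: 0.0601
gripper_force: 0.0
```

>>> servo_tool --motion '[[[0,0,0,0,0,0,30],[0,0,0,0,0,0,26],[0,0,0,0,0,0,15],[0,0,0,0,0,0,15],[0,0,0,0,0,0,15],[0,0,0,0,0,0,15],[0,0,0,0,0,0,15]]]'

```text
time_s: 3.65
tool_pos: [0.6786, -0.09, 0.0305]
tcp_rot: [[0.806, 0.592, 0.0], [0.592, -0.806, -0.0], [0.0, 0.0, -1.0]]
contact_force: [0.6, -0.5, -0.0]
gripper_width: 0.0239
gripper_force: 30.0
```

>>> servo_tool --motion '[[[0,0,-5,0,0,0,15],[0,0,-20,0,0,0,15],[0,0,-50,0,0,0,15],[0,0,-85,0,0,0,15],[0,0,-125,0,0,0,15],[0,0,-165,0,0,0,15],[0,0,-195,0,0,0,15],[0,0,-210,0,0,0,15]]]'

```text
time_s: 4.45
tool_pos: [0.6791, -0.09, 0.2436]
tcp_rot: [[0.806, 0.592, 0.004], [0.592, -0.806, -0.001], [0.003, 0.003, -1.0]]
contact_force: [0.6, 0.4, -4.2]
gripper_width: 0.0235
gripper_force: 30.0
```

```bash
python3 - <<'E'
from goal import *
s=sense();print(s['gripper_width'],s['contact_force'])
goal([.455,.298,.24],-6)
E
```

```text
0.02345256250591757 [ 0.56278149  0.35940531 -4.22347239]
t 4.45 tcp [ 0.6791 -0.09    0.2436] F [ 0.6  0.4 -4.2] shift [  49.1 -445.4    2.5] rv [ 0.0018 -0.0035  0.7385]
```

>>> servo_tool --motion '[[[2,-10,0,0,0,0.02,15],[5,-35,0,0,0,0.06,15],[9,-70,0,0,0,0.12,15],[13,-105,0,0,0,0.18,15],[17,-145,0,0,0,0.25,15],[21,-185,0,0,0,0.31,15],[25,-225,0,0,0,0.37,15]]]'

```text
time_s: 5.15
tool_pos: [0.5635, 0.1074, 0.2397]
tcp_rot: [[0.966, 0.258, -0.002], [0.258, -0.966, 0.0], [-0.002, -0.001, -1.0]]
contact_force: [0.5, 0.5, -3.5]
gripper_width: 0.0237
gripper_force: 30.0
```

```bash
python3 - <<'E'
from goal import *
goal([.455,.298,.24],-6)
E
```

```text
t 5.15 tcp [0.5635 0.1074 0.2397] F [ 0.5  0.5 -3.5] shift [-5.570e+01 -2.121e+02 -1.000e-01] rv [-3.000e-04  2.200e-03  3.657e-01]
```

>>> servo_tool --motion '[[[-10,-40,0,0,0,0.07,15],[-20,-80,0,0,0,0.14,15],[-30,-120,0,0,0,0.21,15],[-41,-160,0,0,0,0.28,15],[-50,-195,0,0,0,0.34,15],[-55,-211,0,0,0,0.366,15],[-55,-211,0,0,0,0.366,15],[-55,-211,0,0,0,0.366,15]]]'

```text
time_s: 5.95
tool_pos: [0.457, 0.2951, 0.24]
tcp_rot: [[0.995, -0.101, -0.001], [-0.101, -0.995, -0.002], [-0.0, 0.002, -1.0]]
contact_force: [0.3, -0.4, -4.0]
gripper_width: 0.024
gripper_force: 30.0
```

```bash
python3 - <<'E'
from goal import *
goal([.577,.286,.24],-6)
s=sense();p,d=grab_frame('wrist');np.savez('w3.npz',p=p,d=d,R=s['tcp_rot'],t=s['tool_pos']);cv2.imwrite('pics/w3.png',p[...,::-1])
E
```

```text
t 5.95 tcp [0.457  0.2951 0.24  ] F [ 0.3 -0.4 -4. ] shift [ 1.203e+02 -3.100e+00 -1.000e-01] rv [0.0017 0.0004 0.004 ]
```

View pics/w3.png

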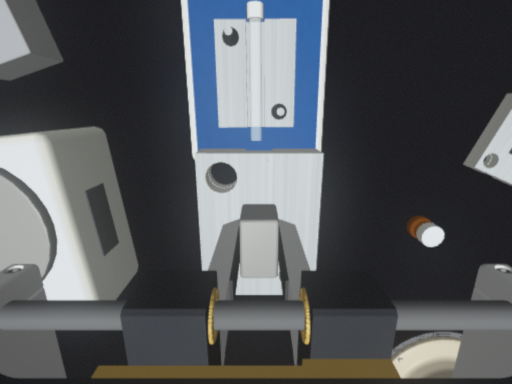

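The wrist view shows the held half A at (260,215) with a hole at (221,176). The lower half is at (256,73), with pins at (230,36) and (279,112). I'll take a second view from a sideways place.

>>> servo_tool --motion '[[[0,20,0,0,0,0,15],[0,40,0,0,0,0,15],[0,40,0,0,0,0,15],[0,40,0,0,0,0,15]]]'

```text
time_s: 6.4
tool_pos: [0.4539, 0.2549, 0.2405]
tcp_rot: [[0.995, -0.104, 0.0], [-0.104, -0.995, 0.0], [0.0, -0.001, -1.0]]
contact_force: [-0.1, -0.6, -3.2]
gripper_width: 0.0239
gripper_force: 30.0
```

```bash
cat > m3.py <<'E'
from goal import *
s=sense();p,d=grab_frame('wrist');np.savez('w4.npz',p=p,d=d,R=s['tcp_rot'],t=s['tool_pos']);cv2.imwrite('pics/w4.png',p[...,::-1])
T=[]
for n in('w3','w4'):
    z=np.load(n+'.npz');R,t=z['R'],z['t'];C=cam('wrist',dict(tcp_rot=R,tool_pos=t));W=cloud(C,z['d'])
    near=np.hypot(W[...,0]-.577,W[...,1]-.286)<.085
    m=near&(W[...,2]>.08)&(W[...,2]<.0935)
    k,L,st,_=cv2.connectedComponentsWithStats(m.astype(np.uint8))
    Q=np.vstack([W[L==i] for i in range(1,k) if st[i,4]>800])
    a,e=np.radians(-6),np.array([.577,.286])
    c,sz,yw=rect(Q);print(n,'lower rect',c.round(1),np.round(sz,1),round(yw,2),'z',np.median(Q[:,2]).round(4))
    tip=[]
    for x,y in((.6115,.3075),(.5415,.2645)):
        m=(np.hypot(W[...,0]-x,W[...,1]-y)<.02)&(W[...,2]>.1)
        m2=m&(W[...,2]>.112);P=W[m2]
        v,u=np.nonzero(m2);(cu,cv),r=cv2.minEnclosingCircle(np.c_[u,v].astype(np.float32))
        print('  pin tip',m.sum(),m2.sum(),np.median(P,0).round(4) if len(P) else '',(round(cu,1),round(cv,1)),'onplane .116',onz(C,cu,cv,.116).round(4));tip.append((cu,cv))
    q=[onz(C,*g,.116) for g in tip];dd=q[0]-q[1];print('  pins mid',((q[0]+q[1])/2).round(4),'dist',np.hypot(*dd[:2]).round(4),'yaw',(np.degrees(np.arctan2(dd[1],dd[0])-np.arctan2(26,38))).round(2))
    T.append((C,tip))
    zz=t[2]-.0305+.024;m=(np.hypot(W[...,0]-t[0],W[...,1]-t[1])<.08)&(abs(W[...,2]-zz)<.006)
    k,L,st,_=cv2.connectedComponentsWithStats(m.astype(np.uint8));i=1+st[1:,4].argmax();Q=W[L==i]
    pl=np.linalg.lstsq(np.c_[Q[:,:2]-t[:2],np.ones(len(Q))],Q[:,2],rcond=None)[0]
    c,sz,yw=rect(Q);print('  held rect',c.round(1),np.round(sz,1),round(yw,2),'tilt,z',pl.round(4),'tcp',t.round(4),'tool yaw',np.degrees(np.arctan2(R[1,0],R[0,0])).round(2))
    T[-1]+=(None,)
    cs,h=cv2.findContours((L==i).astype(np.uint8),cv2.RETR_CCOMP,cv2.CHAIN_APPROX_NONE)
    for cc,hh in zip(cs,h[0]):
        if hh[3]>=0 and cv2.contourArea(cc)>150:
            (u,v),ab,_=cv2.fitEllipse(cc);H=onz(C,u,v,pl[2]);print('  hole',np.round([u,v,*ab],1),H.round(4),'in tool',(R.T@(H-t)*1000).round(1))
    fr=[g for g in np.c_[0]]
for j in(0,1):print('tri pin',tri(T[0][0],T[0][1][j],T[1][0],T[1][1][j]))
E
python3 m3.py
```

```text
w3 lower rect [568.6 286.8] [128.9  86.2] -5.21 z 0.0909
  pin tip 138 33 [0.6111 0.3078 0.1142] (228.1, 32.3) onplane .116 [0.6129 0.3083 0.116 ]
  pin tip 107 25 [0.5339 0.2651 0.1146] (279.9, 111.5) onplane .116 [0.5338 0.2639 0.116 ]
  pins mid [0.5734 0.2861 0.116 ] dist 0.0907 yaw -5.05
  held rect [465.8 293.4] [89.2 86.4] -5.61 tilt,z [-0.0068 -0.0036  0.2344] tcp [0.457  0.2951 0.24  ] tool yaw -5.77
  hole [221.4 176.2  28.8  31.9] [0.4968 0.3159 0.2344] in tool [ 37.6 -24.7   5.5]
w4 lower rect [580.9 285.7] [123.8  86.2] -5.31 z 0.0909
  pin tip 143 34 [0.612  0.3056 0.1146] (187.8, 33.8) onplane .116 [0.6129 0.3073 0.116 ]
  pin tip 100 22 [0.5334 0.2631 0.1139] (242.0, 112.5) onplane .116 [0.5339 0.2634 0.116 ]
  pins mid [0.5734 0.2854 0.116 ] dist 0.0904 yaw -5.36
  held rect [462.6 253.4] [89.5 86.4] -6.01 tilt,z [-0.0059 -0.0016  0.2349] tcp [0.4539 0.2549 0.2405] tool yaw -5.99
  hole [221.4 176.2  28.9  32. ] [0.4938 0.2756 0.2349] in tool [ 37.5 -24.7   5.6]
tri pin (array([0.61487002, 0.3088637 , 0.10823339]), np.float64(9.86058709910953e-05))
tri pin (array([0.53382097, 0.26363788, 0.11270761]), np.float64(6.277333288283762e-05))
```

```bash
cat > m4.py <<'E'
from goal import *
for n in('w3','w4','top0','side0'):
    z=np.load(n+'.npz')
    if n[0]=='w': R,t=z['R'],z['t'];C=cam('wrist',dict(tcp_rot=R,tool_pos=t))
    else: C=cam(n[:-1])
    W=cloud(C,z['d']);a=np.radians(-5.7)
    B=np.array([[np.cos(a),np.sin(a)],[-np.sin(a),np.cos(a)]]);o=np.array([.575,.286])
    X=(W[...,:2]-o)@B.T
    near=(abs(X[...,0])<.065)&(abs(X[...,1])<.055)&(W[...,2]>.085)&(W[...,2]<.0945)
    A=near&(abs(X[...,1])>.012)
    k,L,st,_=cv2.connectedComponentsWithStats(A.astype(np.uint8))
    Q=np.vstack([W[L==i] for i in range(1,k) if st[i,4]>300])
    c,sz,yw=rect(Q)
    print(n,'face',c.round(1),np.round(sz,1),'yaw',round(yw,2),'z',np.median(Q[:,2]).round(4))
    tips=[]
    for g in((38,26),(-38,-26)):
        q=o+np.array(g)/1000@B;m=(np.hypot(*np.moveaxis(W[...,:2]-q,-1,0))<.02)&(W[...,2]>.097)&(W[...,2]<.125)
        tips.append(W[m].mean(0))
    print('   pins mean',np.round(tips,4).tolist(),'mid',np.mean(tips,0).round(4))
E
python3 m4.py
```

```text
w3 face [574.4 286.2] [110.6  86.2] yaw -5.21 z 0.0909
   pins mean [[0.6108, 0.3076, 0.106], [0.5339, 0.2651, 0.1063]] mid [0.5723 0.2864 0.1062]
w4 face [574.4 286.3] [110.5  86.2] yaw -5.31 z 0.0909
   pins mean [[0.6112, 0.3062, 0.1062], [0.5339, 0.263, 0.1059]] mid [0.5725 0.2846 0.1061]
top0 face [577.8 286.3] [110.4  87.6] yaw -5.26 z 0.0902
   pins mean [[0.6159, 0.3055, 0.1056], [0.5364, 0.2609, 0.1058]] mid [0.5761 0.2832 0.1057]
side0 face [575.1 287. ] [111.   89.3] yaw -5.86 z 0.0913
   pins mean [[0.6143, 0.3135, 0.1064], [0.5345, 0.2689, 0.1065]] mid [0.5744 0.2912 0.1064]
```

```bash
python3 - <<'E'
from goal import *
goal([.5759,.2867,.18],-5.3)
E
```

```text
t 6.45 tcp [0.4539 0.2555 0.2405] F [ 0.3  0.8 -3.4] shift [118.1 -43.7  60.5] rv [-0.0007 -0.0003 -0.0113]
```

>>> servo_tool --motion '[[[20,-8,0,0,0,-0.003,15],[50,-19,0,0,0,-0.006,15],[85,-31,5,0,0,-0.011,15],[110,-41,25,0,0,-0.011,15],[118,-43.7,45,0,0,-0.011,15],[118,-43.7,65,0,0,-0.011,15],[118,-43.7,75,0,0,-0.011,15],[118,-43.7,75,0,0,-0.011,15]]]'

```text
time_s: 7.25
tool_pos: [0.5739, 0.2871, 0.1633]
tcp_rot: [[0.996, -0.091, -0.004], [-0.091, -0.996, -0.001], [-0.004, 0.002, -1.0]]
contact_force: [-0.2, 0.9, -3.9]
gripper_width: 0.0238
gripper_force: 30.0
```

>>> servo_tool --motion '[[[0,0,0,0,0,0,15],[0,0,0,0,0,0,15]]]'

```text
time_s: 7.45
tool_pos: [0.5757, 0.2877, 0.167]
tcp_rot: [[0.996, -0.091, 0.003], [-0.091, -0.996, 0.001], [0.003, -0.001, -1.0]]
contact_force: [0.0, 0.1, -3.9]
gripper_width: 0.0235
gripper_force: 30.0
```

```bash
python3 - <<'E'
from goal import *
goal([.5759,.2867,.165],-5.3)
s=sense()
for n in('wrist','side','top'):
    p,d=grab_frame(n);np.savez(n+'5.npz',p=p,d=d,R=s['tcp_rot'],t=s['tool_pos']);cv2.imwrite(f'pics/{n}5.png',p[...,::-1])
w,q,t=[cv2.imread(f'pics/{n}5.png') for n in('wrist','side','top')]
cv2.imwrite('pics/c5.png',np.hstack([cv2.resize(w[100:300,160:360],(400,400)),cv2.resize(q[220:384,140:304],(400,400))]))
E
```

```text
t 7.45 tcp [0.5757 0.2877 0.167 ] F [ 0.   0.1 -3.9] shift [0.2 1.  2. ] rv [-0.0013 -0.0026  0.0015]
```

View pics/c5.png

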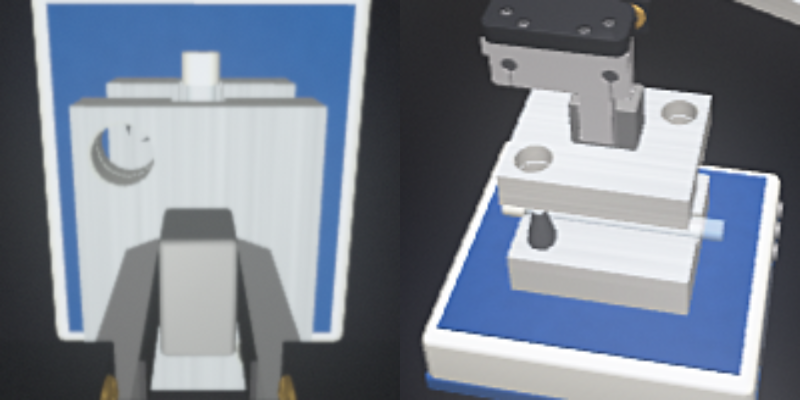

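The left half of the crop (wrist view) shows A above the bath with a hole at (123,155). The right half (side view) shows A hovering level, with its holes above the pins (near pin at (541,228)). I'll compare the held half with the lower half per fixed camera.

```bash
cat > m5.py <<'E'
from goal import *
import sys
k=sys.argv[1];zb=float(sys.argv[2])
ref={'side':([575.1,287.0],-5.86),'top':([577.8,286.3],-5.26)}
for n in('side','top','wrist'):
    z=np.load(n+k+'.npz');C=cam(n,dict(tcp_rot=z['R'],tool_pos=z['t']));W=cloud(C,z['d'])
    m=(np.hypot(W[...,0]-.576,W[...,1]-.287)<.08)&(abs(W[...,2]-zb)<.006)
    kk,L,st,_=cv2.connectedComponentsWithStats(m.astype(np.uint8))
    Q=np.vstack([W[L==i] for i in range(1,kk) if st[i,4]>150])
    c,sz,yw=rect(Q);print(n,'held',c.round(1),np.round(sz,1),round(yw,2),'z',np.median(Q[:,2]).round(4),'ref',ref.get(n))
    # hole contours in plate mask
    i=1+st[1:,4].argmax()
    for j in range(1,kk):
        if st[j,4]<150: continue
        cs,h=cv2.findContours((L==j).astype(np.uint8),cv2.RETR_CCOMP,cv2.CHAIN_APPROX_NONE)
        for cc,hh in zip(cs,h[0]):
            if hh[3]>=0 and cv2.contourArea(cc)>30:
                (u,v),ab,_=cv2.fitEllipse(cc);print('   hole',np.round([u,v,*ab],1),onz(C,u,v,zb).round(4))
E
python3 m5.py 5 .1605
```

```text
side held [575.2 288.4] [110.8  88.2] -5.15 z 0.1617 ref ([575.1, 287.0], -5.86)
   hole [194.8 286.2   9.2  15.3] [0.6144 0.3129 0.1605]
   hole [254.3 267.1   8.1  14.3] [0.5345 0.2685 0.1605]
top held [540.8 290.8] [86.9 37.2] 84.9 z 0.1605 ref ([577.8, 286.3], -5.26)
   hole [133.2 201.4  10.3  11.6] [0.5364 0.2639 0.1605]
wrist held [573.8 287.3] [110.9  86.3] -5.34 z 0.1614 ref None
   hole [221.4 176.2  28.8  31.9] [0.6151 0.3091 0.1605]
```

Agreement is within about 1 mm. A small -y correction, then a slow descent.

>>> servo_tool --motion '[[[0,0.8,4,0,0,0,15],[0,0.8,10,0,0,0,15],[0,0.8,16,0,0,0,15],[0,0.8,21,0,0,0,15],[0,0.8,25,0,0,0,15],[0,0.8,28,0,0,0,15],[0,0.8,30,0,0,0,15],[0,0.8,30,0,0,0,15]]]'

```text
time_s: 8.4
tool_pos: [0.5748, 0.2864, 0.1351]
tcp_rot: [[0.996, -0.091, -0.0], [-0.091, -0.996, -0.0], [-0.0, 0.0, -1.0]]
contact_force: [0.6, -0.0, -4.4]
gripper_width: 0.024
gripper_force: 30.0
```

>>> servo_tool --motion '[[[0,0,2,0,0,0,15],[0,0,4,0,0,0,15],[0,0,6,0,0,0,15],[0,0,8,0,0,0,15],[0,0,8,0,0,0,15]]]'

```text
time_s: 8.9
tool_pos: [0.5747, 0.2863, 0.127]
tcp_rot: [[0.996, -0.091, -0.001], [-0.091, -0.996, -0.0], [-0.001, 0.0, -1.0]]
contact_force: [0.0, -0.5, -3.3]
gripper_width: 0.0239
gripper_force: 30.0
```

>>> servo_tool --motion '[[[0,0,1,0,0,0,15],[0,0,2,0,0,0,15],[0,0,3,0,0,0,15],[0,0,4,0,0,0,15],[0,0,4,0,0,0,15]]]'

```text
time_s: 9.4
tool_pos: [0.5748, 0.2864, 0.1232]
tcp_rot: [[0.996, -0.091, -0.0], [-0.091, -0.996, -0.0], [-0.0, 0.0, -1.0]]
contact_force: [-0.5, 0.4, -3.4]
gripper_width: 0.0241
gripper_force: 30.0
```

>>> servo_tool --motion '[[[0,0,0.6,0,0,0,15],[0,0,1.2,0,0,0,15],[0,0,1.8,0,0,0,15],[0,0,1.8,0,0,0,15]]]'

```text
time_s: 9.8
tool_pos: [0.5748, 0.2864, 0.1215]
tcp_rot: [[0.996, -0.091, -0.0], [-0.091, -0.996, -0.0], [-0.0, 0.0, -1.0]]
contact_force: [-0.2, 0.4, -4.5]
gripper_width: 0.0238
gripper_force: 30.0
```

>>> servo_tool --motion '[[[0,0,0.5,0,0,0,15],[0,0,1.0,0,0,0,15],[0,0,1.0,0,0,0,15]]]'

```text
time_s: 10.1
tool_pos: [0.5749, 0.2864, 0.1206]
tcp_rot: [[0.996, -0.091, 0.0], [-0.091, -0.996, -0.0], [0.0, 0.0, -1.0]]
contact_force: [-0.3, 0.4, -4.8]
gripper_width: 0.0238
gripper_force: 30.0
```

>>> servo_tool --motion '[[[0,0,0.4,0,0,0,15],[0,0,0.7,0,0,0,15],[0,0,0.7,0,0,0,15]]]'

```text
time_s: 10.4
tool_pos: [0.575, 0.2864, 0.1205]
tcp_rot: [[0.996, -0.091, 0.0], [-0.091, -0.996, 0.0], [0.0, -0.0, -1.0]]
contact_force: [-1.1, -0.9, -0.4]
gripper_width: 0.0241
gripper_force: 30.0
```

The weight has come off the wrist at the expected height of 0.1205 m, so the faces are meeting. Releasing.

>>> servo_tool --motion '[[[0,0,0,0,0,0,26],[0,0,0,0,0,0,32],[0,0,0,0,0,0,44],[0,0,0,0,0,0,50],[0,0,0,0,0,0,50],[0,0,0,0,0,0,50]]]'

```text
time_s: 11.0
tool_pos: [0.575, 0.2864, 0.1199]
tcp_rot: [[0.996, -0.091, 0.0], [-0.091, -0.996, -0.0], [0.0, 0.0, -1.0]]
contact_force: [-0.4, 0.1, -0.4]
gripper_width: 0.05
gripper_force: 0.0
```

>>> servo_tool --motion '[[[0,0,-10,0,0,0,50],[0,0,-30,0,0,0,50],[0,0,-60,0,0,0,50],[0,0,-100,0,0,0,50],[-40,0,-120,0,0,0,50],[-80,0,-120,0,0,0,50],[-110,0,-120,0,0,0,50],[-110,0,-120,0,0,0,50]]]'

```text
time_s: 11.8
tool_pos: [0.4617, 0.2967, 0.2417]
tcp_rot: [[0.996, -0.089, -0.0], [-0.089, -0.996, 0.001], [-0.0, -0.001, -1.0]]
contact_force: [1.3, -0.4, 0.1]
gripper_width: 0.0499
gripper_force: 0.0
```

```bash
python3 - <<'E'
from goal import *
s=sense();print(s['time_s'],s['tool_pos'],s['contact_force'])
for n in('wrist','side','top'):
    p,d=grab_frame(n);np.savez(n+'6.npz',p=p,d=d,R=s['tcp_rot'],t=s['tool_pos']);cv2.imwrite(f'pics/{n}6.png',p[...,::-1])
w,q=[cv2.imread(f'pics/{n}6.png') for n in('wrist','side')]
cv2.imwrite('pics/c6.png',np.hstack([cv2.resize(w[0:200,160:360],(400,400)),cv2.resize(q[220:384,140:304],(400,400))]))
E
python3 m5.py 6 .1145
```

```text
11.8 [0.4616876  0.29669564 0.24172364] [ 1.26952423 -0.38252255  0.0632921 ]
side held [574.2 286.8] [110.4  89.1] -5.3 z 0.1152 ref ([575.1, 287.0], -5.86)
   hole [198.2 307.7   9.4  14.7] [0.6134 0.3108 0.1145]
   hole [254.8 288.3   8.4  13.7] [0.5338 0.2664 0.1145]
top held [576.6 286.2] [110.3  87.5] -5.16 z 0.1142 ref ([577.8, 286.3], -5.26)
   hole [141.  203.9  10.2  10.7] [0.5359 0.2626 0.1145]
   hole [127.7 184.6  18.2  23.5] [0.5792 0.2929 0.1145]
   hole [121.6 168.2   9.2  10.8] [0.6162 0.3073 0.1145]
wrist held [573.4 286. ] [110.3  86.2] -5.11 z 0.1149 ref None
   hole [282.7 116.9  20.7  22. ] [0.5331 0.264  0.1145]
   hole [258.7  74.7  30.8  57.8] [0.577  0.2857 0.1145]
   hole [232.9  38.3  22.4  23.7] [0.6126 0.3082 0.1145]
```

View pics/c6.png

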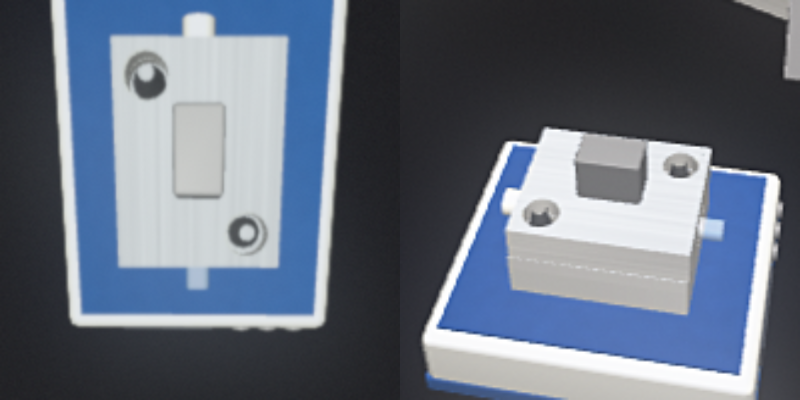

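The picture shows A seated flush: both pin tips sit inside its holes (crop (147,75) and (245,233)), the faces are closed at the seam, and its top is at 114.5 mm. The robot is clear, so I'm handing it in.

```bash
python3 -c "
from station import *
print(sign_off())"
```

```text
the job is handed in; nothing more can be done
None
```

The matching upper half (A) is fully home over both pins with the faces meeting, released and handed in at about 12 s; the other two halves were not touched.

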